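# Open out the folding serving board

## Task

Open out the folding wooden serving board on the bench: first push the sealed clear jar sideways along the bench, upright and never lifted, until it is right out of the space where the leaf will come down. Then lift the leaf by its overhanging lip with the outside of the fingertips, turn it right over its spine and press it down until it lies flat on the other side. Grip nothing, keep the leaf off the jar, leave everything else on the bench where it is, and finish clear of it all.

Things in the scene. Friction and masses are not known exactly. Their poses are not given: they have to be found in the camera images.
- board: Folding serving board: wooden tray 105 x 140 mm, 36 mm high, fixed to the bench, with a hinged leaf that counts as part of it. Origin: on the bench below the middle of the spine (the tray's +x top edge, with brass barrels). x is level, square to the spine, away from the tray to where the leaf comes down; tray at x = -105 to 0 mm. y runs along the spine, z up. Press or squeeze it below 50 N.
- spine (a point): Middle of the hinge axis, 37 mm above the bench; the axis runs along the board's y. Tray and leaf both span y = -70 to +70 mm.
- landing (a point): Middle of the area where the leaf comes down, 36 mm above the bench (height of the opened leaf's upper face), 65 mm from the spine along the board's x. The opened leaf covers the board's x = 4 to 127 mm, y = -70 to +70 mm. The strip of bench x = 0 to 150 mm is bare, but for the jar, out to 190 mm either way along y.
- leaf (a joint): Angle of the leaf about the spine, rad: 0 = shut, level on the tray; pi/2 = upright; pi = turned right over, level on the other side (its stop). Starts shut or up to 0.35 ajar. The hinge is stiff: the leaf stays at any angle where it is left, neither falling nor springing, and must be pushed all the way (3 to 5 N at its lip).
- leaf_lip (a point): Middle of the leaf's free edge, on its underside (the smooth face that ends on top), 127 mm from the hinge axis. Pale wood, 10 mm thick, 123 x 140 mm, 0.25 kg. The edge overhangs the tray's wall by 22 mm: when shut, a gap 37 mm high over the bench. Two cleats 24 mm high on the other face (on top when shut) become its feet.
- jar: Clear plastic jar sealed with a steel-coloured cap, 70 mm diameter, 85 mm high, about 0.3 kg, loose, standing upright on the bench where the leaf must come down. Origin: centre of its underside. It slides when pushed low down (10 to 30 mm above the bench); push it with less than 30 N.
- bowl: Stainless steel bowl, 170 mm across, 65 mm high, loose bystander. Origin: centre of the underside.
- tongs: Wooden tongs, 225 mm long, 45 mm wide, 20 mm high, lying along their own x beside the tray at its +y side, bystander. Origin: middle of the length, on the bench.
- opener: Chrome bottle opener, 118 mm long, 38 mm wide, 6 mm thick, lying along its own x beside the tray at its -y side, bystander. Origin: on the bench near the middle of its length.
- vase: Small grey ceramic vase, 72 mm across, 110 mm high, bystander beyond the landing side (about 220 mm from the spine). Origin: centre of the underside.
- mill: Dark wooden pepper mill, 56 mm across, 155 mm high, bystander. Origin: centre of the underside.
- cup: Dark wooden cup, 72 mm across, 85 mm high, bystander. Origin: centre of the underside.
- ramekin: White ceramic ramekin, 84 mm across, 40 mm high, bystander. Origin: centre of the underside.
Things that resemble listed ones, but are neither listed nor needed, are in the scene too. Leave any orange, pink or yellow look-alike of the jar alone.

How it is judged:
On the way, in this order (a step that is already met when the one before it is completed fails the run):
1. the jar stands upright and still, clear of where the leaf comes down, with the leaf not yet turned (below 0.8 rad) ((y of jar in the frame of board above 0.107 m or y of jar in the frame of board below -0.107 m or x of jar in the frame of board above 0.163 m) and angle between jar's own z axis and vertical below 0.1 rad and height (world z) of jar below 0.006 m and linear speed of jar below 0.02 m/s and value of joint leaf below 0.8 rad), for 0.2 s.
2. the leaf lies flat on the other side (value of joint leaf above 3.07 rad), for 0.2 s.
At the end, for the whole second after the job is handed in: The leaf lies flat on the far side of the spine (angle over 3.07 rad, within 4 degrees of its stop), and the jar stands upright and still on the bench, its whole body clear of the leaf's area (centre more than 107 mm from the board's middle along the spine, or more than 163 mm beyond the spine) (value of joint leaf above 3.07 rad and (y of jar in the frame of board above 0.107 m or y of jar in the frame of board below -0.107 m or x of jar in the frame of board above 0.163 m) and angle between jar's own z axis and vertical below 0.1 rad and height (world z) of jar below 0.006 m and linear speed of jar below 0.02 m/s); the robot touches nothing.
It fails at once if the jar is lifted off the bench (over 12 mm) or tipped (over 20 degrees) (height (world z) of jar above 0.012 m or angle between jar's own z axis and vertical above 0.35 rad).
It fails at once if the jar is squeezed or struck (over 30 N) (contact force between the fingers and jar above 30 N).
It fails at once if the leaf is brought down on the jar (contact force between board and jar above 1 N and value of joint leaf above 0.8 rad).
It fails at once if the board is squeezed or pressed with over 50 N (contact force between any of the arm, the fingers and board above 50 N).
It fails at once if another thing on the bench is moved (over 20 mm) (distance of any of bowl, tongs, opener, vase, mill, cup, ramekin from where it was at the start of the episode above 0.02 m).
It also fails if it takes over 51 s, if anything falls off the work surface, if the arm or the gripper's body presses on something with over 40 N, if the wrist force passes 120 N, or if a joint passes its speed limit or range.

## Robot

A 6-joint arm with a two-finger parallel gripper is mounted at the origin on the work surface. World frame = base frame: x ahead of the robot, y to its left, z up, the work surface at z = 0. Lengths are in m, angles in rad, forces in N, time in s.
With the tool pointing down it reaches from about 0.375 to 0.975 m from the base axis. Payload 3.8 kg.
Tool frame: the origin (TCP) lies at the very end of the fingers, on their centre line; the grasp point (between the pads) lies 19 mm behind it; z points along the fingers, y is the line along which they close (so a half turn about z gives the same grasp; the last joint's range is limited). The gripper opens to 85 mm and grips with 20 to 120 N. Pads are 22 mm wide; open, the fingers measure 114 mm over their backs; the gripper's body (76 mm by 85 mm) begins 54 mm behind the grasp point. The pads swing forward as they close: fully open they stand 13 mm farther back than shut.
Start: joints at [-1.138, 0.264, 1.604, -0, 1.274, -0.037], TCP at [0.306, -0.602, 0.231] pointing down, gripper open.
Joint ranges: [-2.63, 2.63], [-0.94, 2.18], [0.31, 2.57], [-1.31, 4.45], [0, 2.66], [-2.55, 2.55]. Speed limits (rad/s): [2.57, 2.57, 3.14, 3.14, 3.14, 3.14].

## Interface

Orientations are given as a rotation vector (axis times angle).
In Python, from workcell import monitor, viewer, workorder gives the robot as it stands.
- The arm moves only by the tool jog_arm, never from a script. Its argument "commands" is a list of rows, each an object with "travel": the shift along the tool's x, y, z in mm, a list of three; "rot": the turn, a rotation vector about the tool's x, y, z in degrees, a list of three; "claw": the closure in counts, from 0 (fully open) to 255 (shut). A call has exactly 5 rows; each row shifts and turns the commanded pose from where the row before left it, along the tool's axes as they then stand; what a row does not reach is not made up. A row lasts 1/10 s, in which the tool goes at most 50 mm and 8.59 degrees, less where a joint would pass 70% of its speed; a pose out of reach is approached as far as the arm can. A call is refused whole if a number of a shift passes 50 or a number of a turn 8.59, either way. A call with a gripper value outside its range is refused whole. The fingers move at their own pace and stop on an object; "force" is the grip in N (left out, the last holds). Time passes only in rows, so rows that do not move let the fingers close, or fill a call up. It gives the time, the measured TCP pose, the force, the opening and the grip force at its end, in the units of the state.
- monitor.read_state(): the state, without advancing time (a new reading comes with each control period).
- viewer.read_camera(name): name is "side" or "top"; returns a dict with "color" (400x640x3 uint8, blue, green, red), "camera_matrix" (3x3 intrinsics, pixels), "k1" (the pictures are not rectified: a ray, as slopes to the right and down, at radius r is drawn at 1 + k1 r^2 times it, then the intrinsics apply), "R" (3x3) and "t" (3): a world point X has camera coordinates R X + t. Camera axes: x right, y down, z forward; pixel columns grow to the right and rows downward; lengths in m; the calibration is good to about 2 mm. A picture is of the moment at which its call begins. There is no depth.
- workorder.finish_job(): hands the job in; it is judged then, once.
The state is a dict: "time": time; "q": joint angles; "joint_vel": joint speeds; "joint_torque": joint torques, N m; "tool_pos": TCP position; "tcp_rot": TCP orientation; "wrist_force": force on the tool from outside, world axes, zero at the start; "torque": the same for the moment, N m; "width": opening from 0.0 (shut) to 1.0 (fully open); "grip_force": force on a finger pad.
Only numpy, scipy, OpenCV 4.12 (cv2) and the standard library are available. Lean on these libraries where they do the work, as an engineer would, in place of code of your own. Each camera call takes 0.05 s, during which the arm holds its last target. There are 200 camera calls.

## Working session

There is one attempt and no reset: what is moved stays moved. The work goes in short steps, Python scripts to look and compute and a tool call to move; the robot and the scene stay as the last step left them, time stands still between calls to the robot, and variables do not carry over. Pictures are saved under pics/ and viewed, at most 10 in all, crops included, and the job is handed in when it is done.

Besides the shell and the picture viewer there is one more tool, called as name([rows], argument=value, ...), one row to a line, values as JSON. jog_arm: Moves the arm, as the interface text tells. Its arguments: {"type":"object","properties":{"commands":{"type":"array","items":{"type":"object","properties":{"travel":{"type":"array","items":{"type":"number"}},"rot":{"type":"array","items":{"type":"number"}},"claw":{"type":"number"}}}},"force":{"type":"number"}},"required":["commands"]}

```bash
ls; mkdir -p pics
cat > h.py <<'E'
import numpy as np, cv2
from workcell import monitor, viewer, workorder
def snap(n,f):
    c=viewer.read_camera(n); cv2.imwrite('pics/'+f,c['color']); np.savez(n+'.npz',**{k:c[k] for k in('camera_matrix','k1','R','t')}); return c
def ray(n,p):
    c=np.load(n+'.npz');K=c['camera_matrix'];k=float(c['k1'])
    d=np.array([(p[0]-K[0,2])/K[0,0],(p[1]-K[1,2])/K[1,1]]);u=d.copy()
    for _ in range(30): u=d/(1+k*(u@u))
    R=c['R'];o=-R.T@c['t'];v=R.T@np.array([u[0],u[1],1]);return o,v
def onz(n,p,z):
    o,v=ray(n,p);return o+v*(z-o[2])/v[2]
def proj(n,X):
    c=np.load(n+'.npz');K=c['camera_matrix'];x=c['R']@np.array(X)+c['t'];u=x[:2]/x[2];u=u*(1+float(c['k1'])*(u@u));return u*[K[0,0],K[1,1]]+K[:2,2]
E
python3 - <<'E'
from h import *
for n in('top','side'):
    c=snap(n,n+'1.png');o,v=ray(n,(320,200));print(n,o,v)
print(monitor.read_state())
E
```

```text
pics
top [ 0.43512306 -0.04803985  1.06094467] [ 0.08442192 -0.02492738 -0.99615256]
side [0.01574337 0.70226648 0.87205798] [ 0.39916824 -0.63682366 -0.65967299]
{'time': 0.1, 'q': array([-1.13790266e+00,  2.64693104e-01,  1.60522377e+00,  1.69183387e-05,
        1.27370570e+00, -3.68820156e-02]), 'joint_vel': array([-8.29207772e-05, -2.36532056e-03, -2.76902886e-03,  4.27299737e-04,
        5.66014394e-04, -5.19892547e-05]), 'joint_torque': array([ 5.52040001e-04, -5.16703320e+01, -3.68591595e+01, -1.67152137e-05,
        6.34586424e-03,  2.76326068e-05]), 'tool_pos': array([ 0.30530293, -0.60127594,  0.2300836 ]), 'tcp_rot': array([-3.05338899e+00, -7.30683596e-01,  6.01955417e-04]), 'wrist_force': array([-0.30262295,  0.77223664, -0.0956496 ]), 'torque': array([-0.05204726,  0.02559002, -0.02375254]), 'grip_force': 0.0, 'width': 1.0013170965139029}
```

View pics/top1.png

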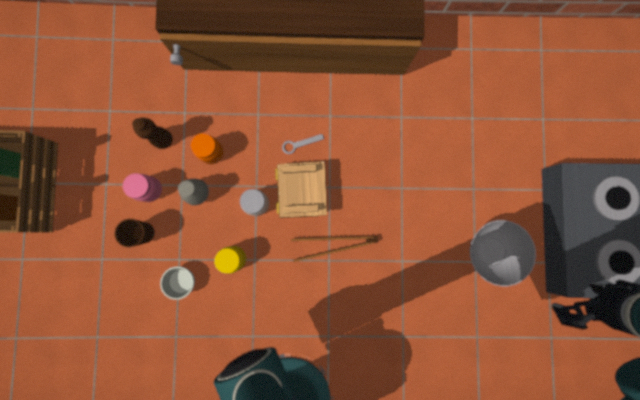

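View pics/side1.png

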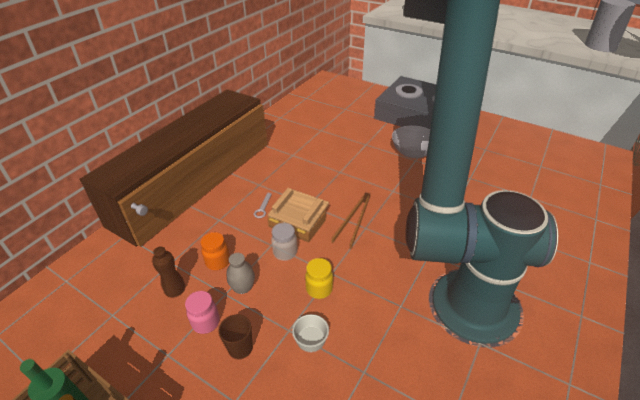

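Image left is world +y and image up is world +x. The board is at about (302,189) in top, with its spine on the left. Three jars could be meant, apart from the vase: the clear jar with the steel cap at (253,202), and the orange (205,148), yellow (229,260) and pink (141,187) look-alikes. The first fits, since it has the steel cap and stands beside the spine. I'll confirm that in crops.

Run:
```python
import cv2
a=cv2.imread('pics/top1.png')[125:265,180:390];cv2.imwrite('pics/tc.png',cv2.resize(a,None,fx=3.8,fy=3.8,interpolation=cv2.INTER_CUBIC))
a=cv2.imread('pics/side1.png')[180:300,200:360];cv2.imwrite('pics/sc.png',cv2.resize(a,None,fx=5,fy=5,interpolation=cv2.INTER_CUBIC))
```

```text
(no output)
```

View pics/tc.png

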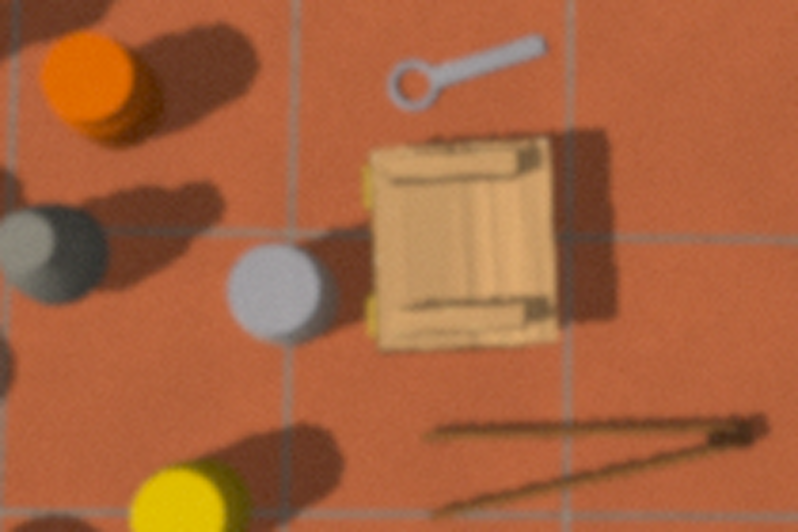

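View pics/sc.png

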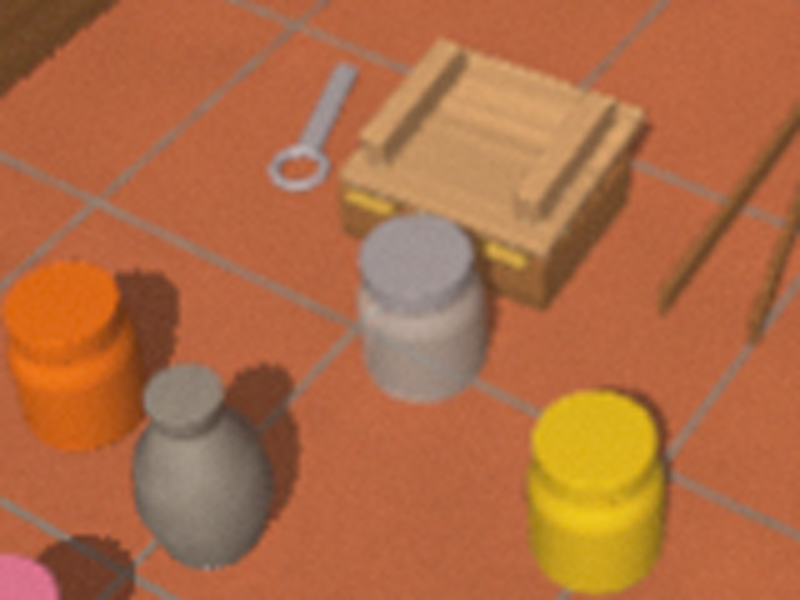

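Run:
```python
from h import *
T=lambda u,v:(180+u/3.8,125+v/3.8)
S=lambda u,v:(200+u/5,180+v/5)
print('cap',onz('top',T(275,292),.085),onz('side',S(417,250),.085))
for nm,p in dict(hingeFar=(372,151),lipFar=(549,138),lipNear=(557,345),hingeNear=(378,350)).items(): print(nm,onz('top',T(*p),.047))
for nm,p in dict(hingeFar=(343,178),lipNear=(646,113),hingeNear=(548,248)).items(): print('side',nm,onz('side',S(*p),.047))
def tri(a,b):
    o1,v1=ray('top',T(*a));o2,v2=ray('side',S(*b));A=np.c_[v1,-v2];s=np.linalg.lstsq(A,o2-o1,rcond=None)[0];p,q=o1+v1*s[0],o2+v2*s[1];return (p+q)/2,np.linalg.norm(p-q)
print(tri((557,345),(646,113)),tri((378,350),(548,248)))
for n,p,z in(('orange',(88,78),.085),('yellow',(180,512),.085),('vase',(25,240),.11)): print(n,onz('top',T(*p),z))
for n,p in(('openerR',(412,85)),('openerE',(543,45)),('tongA',(428,434)),('tongB',(433,513)),('tongE',(765,425))): print(n,onz('top',T(*p),.01))
for n,p in(('ram',(177,283)),('cup',(130,232)),('bowl',(503,253))):print(n,onz('top',p,.06))
```

```text
cap [0.51094011 0.09705231 0.085     ] [0.51254701 0.09716417 0.085     ]
hingeFar [0.61264769 0.03838302 0.047     ]
lipFar [ 0.62380707 -0.08410594  0.047     ]
lipNear [ 0.47984675 -0.09107966  0.047     ]
hingeNear [0.47496094 0.0316224  0.047     ]
side hingeFar [0.60807017 0.04202985 0.047     ]
side lipNear [ 0.48487529 -0.09831692  0.047     ]
side hingeNear [0.47402005 0.02855241 0.047     ]
(array([ 0.47983947, -0.09053007,  0.05522466]), np.float64(0.0008161103690451314)) (array([0.4738594 , 0.03085962, 0.04919655]), np.float64(0.0023423588680167003))
orange [0.65161627 0.22347572 0.085     ]
yellow [0.36674671 0.15469268 0.085     ]
vase [0.54026167 0.25274996 0.11      ]
openerR [0.66763061 0.01373354 0.01      ]
openerE [ 0.69867517 -0.08038072  0.01      ]
tongA [ 0.41739345 -0.00189382  0.01      ]
tongB [ 0.36205057 -0.00635588  0.01      ]
tongE [ 0.42624112 -0.24159118  0.01      ]
ram [0.30659538 0.28275173 0.06      ]
cup [0.43278775 0.40400876 0.06      ]
bowl [ 0.38881926 -0.54745711  0.06      ]
```

The picture confirms the clear jar with the steel cap at top crop (275,292), next to the spine. The spine middle is at (0.544,0.039), the board's x axis points at 93.2°, and the lip is at y≈-0.088. The jar is at board (60,29) mm, so I'll push it along board +y (world -x) with the fingers half open.

jog_arm([
  {"travel":[0,0,25],"rot":[0,0,7.9],"claw":135},
  {"travel":[0,0,25],"rot":[0,0,7.9],"claw":135},
  {"travel":[0,0,25],"rot":[0,0,7.9],"claw":135},
  {"travel":[22,-49,0],"rot":[0,0,0],"claw":135},
  {"travel":[22,-49,0],"rot":[0,0,0],"claw":135},
])

```text
time: 0.6
tool_pos: [0.3403, -0.5069, 0.1531]
tcp_rot: [-3.136, -0.083, 0.004]
wrist_force: [1.4, 0.4, -0.4]
width: 0.472
grip_force: 0.0
```

jog_arm([
  {"travel":[22,-49,0],"rot":[0,0,0],"claw":135},
  {"travel":[22,-49,0],"rot":[0,0,0],"claw":135},
  {"travel":[22,-49,0],"rot":[0,0,0],"claw":135},
  {"travel":[22,-49,0],"rot":[0,0,0],"claw":135},
  {"travel":[22,-49,0],"rot":[0,0,0],"claw":135},
])

```text
time: 1.1
tool_pos: [0.4308, -0.273, 0.156]
tcp_rot: [-3.14, -0.087, 0.0]
wrist_force: [1.3, -0.1, -0.6]
width: 0.465
grip_force: 0.0
```

jog_arm([
  {"travel":[22,-49,0],"rot":[0,0,0],"claw":135},
  {"travel":[22,-49,0],"rot":[0,0,0],"claw":135},
  {"travel":[22,-49,0],"rot":[0,0,0],"claw":135},
  {"travel":[22,-49,0],"rot":[0,0,0],"claw":135},
  {"travel":[22,-49,0],"rot":[0,0,0],"claw":135},
])

```text
time: 1.6
tool_pos: [0.5203, -0.0395, 0.1561]
tcp_rot: [3.14, 0.088, -0.0]
wrist_force: [1.1, -0.3, 0.3]
width: 0.474
grip_force: 0.0
```

jog_arm([
  {"travel":[22,-45,0],"rot":[0,0,0],"claw":135},
  {"travel":[22,-45,0],"rot":[0,0,0],"claw":135},
  {"travel":[18,-40,0],"rot":[0,0,0],"claw":135},
  {"travel":[0,0,0],"rot":[0,0,0],"claw":135},
  {"travel":[0,0,0],"rot":[0,0,0],"claw":135},
])

```text
time: 2.1
tool_pos: [0.5743, 0.0924, 0.1556]
tcp_rot: [3.14, 0.092, -0.002]
wrist_force: [0.3, -1.1, 0.0]
width: 0.473
grip_force: 0.0
```

Run:
```python
from h import *
a=snap('side','s2.png')['color']
b=a[160:310,180:380];cv2.imwrite('pics/s2c.png',cv2.resize(b,None,fx=4,fy=4,interpolation=cv2.INTER_CUBIC))
s=monitor.read_state();print(s['q'],s['tool_pos'],s['wrist_force'])
```

```text
[ 1.15362165e-01  1.48498307e-01  1.88679770e+00 -5.69849909e-04
  1.10796832e+00  1.62921339e+00] [0.57404644 0.09140672 0.15557023] [ 0.18069538  0.44357549 -0.03538289]
```

View pics/s2c.png

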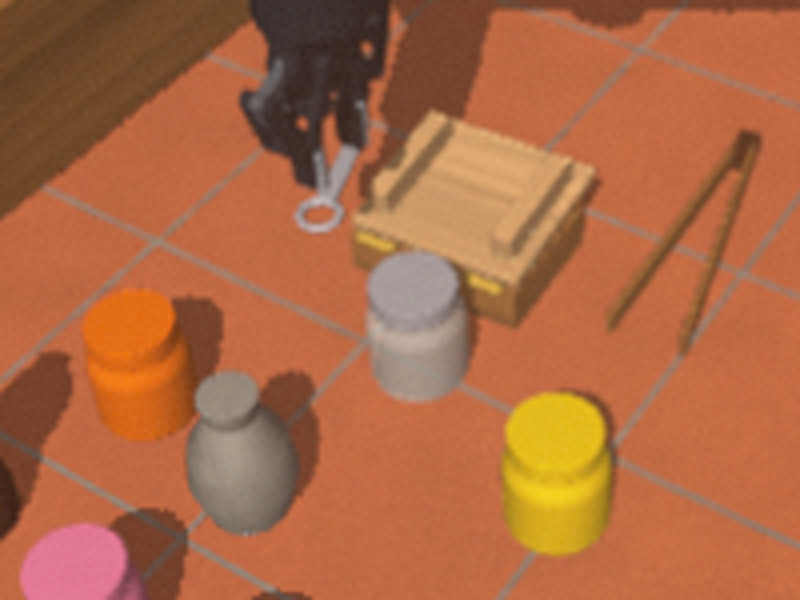

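The open gripper hovers behind the jar as planned. The jar cap is at crop (412,290) and nothing has moved. Next I go down and push.

jog_arm([
  {"travel":[2,-4,34],"rot":[0,0,0],"claw":135},
  {"travel":[2,-4,34],"rot":[0,0,0],"claw":135},
  {"travel":[0,0,34],"rot":[0,0,0],"claw":135},
  {"travel":[0,0,34],"rot":[0,0,0],"claw":135},
  {"travel":[0,0,0],"rot":[0,0,0],"claw":135},
])

```text
time: 2.65
tool_pos: [0.5725, 0.0973, 0.0149]
tcp_rot: [3.139, 0.085, -0.018]
wrist_force: [-0.9, 0.2, 0.3]
width: 0.472
grip_force: 0.0
```

jog_arm([
  {"travel":[-5,0,2],"rot":[0,0,0],"claw":135},
  {"travel":[-7,0,0],"rot":[0,0,0],"claw":135},
  {"travel":[-7,0,0],"rot":[0,0,0],"claw":135},
  {"travel":[-7,0,0],"rot":[0,0,0],"claw":135},
  {"travel":[-7,0,0],"rot":[0,0,0],"claw":135},
])

```text
time: 3.15
tool_pos: [0.5469, 0.0983, 0.0204]
tcp_rot: [-3.14, -0.088, -0.008]
wrist_force: [2.5, 1.4, 1.5]
width: 0.47
grip_force: 0.6
```

jog_arm([
  {"travel":[-8,0,0],"rot":[0,0,0],"claw":135},
  {"travel":[-8,0,0],"rot":[0,0,0],"claw":135},
  {"travel":[-8,0,0],"rot":[0,0,0],"claw":135},
  {"travel":[-8,0,0],"rot":[0,0,0],"claw":135},
  {"travel":[-8,0,0],"rot":[0,0,0],"claw":135},
])

```text
time: 3.65
tool_pos: [0.505, 0.0956, 0.0184]
tcp_rot: [3.14, 0.088, 0.001]
wrist_force: [3.6, -0.5, 2.7]
width: 0.474
grip_force: 0.8
```

jog_arm([
  {"travel":[-8,0,0],"rot":[0,0,0],"claw":135},
  {"travel":[-8,0,0],"rot":[0,0,0],"claw":135},
  {"travel":[-8,0,0],"rot":[0,0,0],"claw":135},
  {"travel":[-8,0,0],"rot":[0,0,0],"claw":135},
  {"travel":[-8,0,0],"rot":[0,0,0],"claw":135},
])

```text
time: 4.15
tool_pos: [0.4648, 0.0934, 0.0182]
tcp_rot: [3.14, 0.088, -0.0]
wrist_force: [3.7, 1.1, 3.1]
width: 0.468
grip_force: 0.8
```

jog_arm([
  {"travel":[-7,0,0],"rot":[0,0,0],"claw":135},
  {"travel":[-4,0,0],"rot":[0,0,0],"claw":135},
  {"travel":[-2,0,0],"rot":[0,0,0],"claw":135},
  {"travel":[0,0,0],"rot":[0,0,0],"claw":135},
  {"travel":[6,0,0],"rot":[0,0,0],"claw":135},
])

```text
time: 4.65
tool_pos: [0.4566, 0.0928, 0.0174]
tcp_rot: [3.14, 0.088, -0.006]
wrist_force: [-0.5, 0.0, 0.6]
width: 0.47
grip_force: 0.0
```

jog_arm([
  {"travel":[40,0,0],"rot":[0,0,0],"claw":135},
  {"travel":[45,0,0],"rot":[0,0,0],"claw":135},
  {"travel":[10,0,-45],"rot":[0,0,0],"claw":135},
  {"travel":[0,0,-50],"rot":[0,0,0],"claw":255},
  {"travel":[0,0,-50],"rot":[0,0,0],"claw":255},
])

```text
time: 5.15
tool_pos: [0.5526, 0.0981, 0.1623]
tcp_rot: [3.14, 0.088, -0.01]
wrist_force: [0.6, 0.0, -0.0]
width: 0.138
grip_force: 0.0
```

Run:
```python
from h import *
a=snap('top','t3.png')['color']
b=a[125:265,180:390];cv2.imwrite('pics/t3c.png',cv2.resize(b,None,fx=3.8,fy=3.8,interpolation=cv2.INTER_CUBIC))
s=monitor.read_state();print(s['q'],s['tool_pos'],s['tcp_rot'])
```

```text
[1.31458909e-01 9.87372836e-02 1.90817239e+00 1.10340844e-04
 1.12468650e+00 1.64611166e+00] [0.55840269 0.09898444 0.17318059] [-3.13918781 -0.08807177 -0.01559673]
```

View pics/t3c.png

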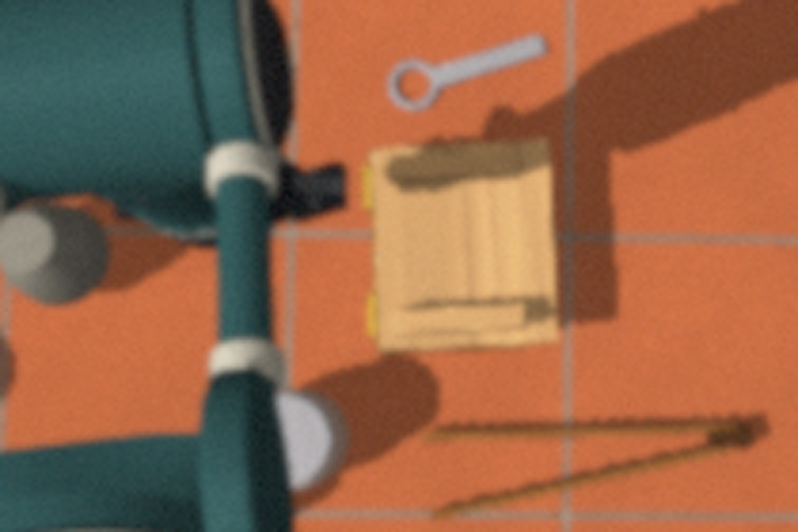

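The cap is now at about crop (284,440), partly hidden by the arm, roughly 100 mm along. The board, opener and tongs have not moved. Next I work out the rows for the lift.

```bash
cat > plan.py <<'E'
from h import *
from scipy.spatial.transform import Rotation as Ro
S0=np.array([.5436,.039,0]);a=np.radians(3.2)
bx=np.array([-np.sin(a),np.cos(a),0]);by=np.array([-np.cos(a),-np.sin(a),0]);bz=np.array([0,0,1.])
def W(x,z,y=0): return S0+x*bx+y*by+z*bz
def toB(p): d=np.array(p)-S0;return d@bx,d@by,d[2]
def O(al):  # tool x=board x tilted, tool y=-by, z down
    al=np.radians(al);zt=np.sin(al)*bx-np.cos(al)*bz;yt=-by;return Ro.from_matrix(np.c_[np.cross(yt,zt),yt,zt])
def rows(p,R,tg):
    out=[]
    for P,Q in tg:
        t=np.round(R.inv().apply(P-p)*1e3,0);r=np.round((R.inv()*Q).as_rotvec(degrees=True),1)
        p=p+R.apply(t/1e3);R=R*Ro.from_rotvec(r,degrees=True)
        out.append((t.astype(int).tolist(),r.tolist()))
    for i,o in enumerate(out): print(i+1,*o)
    print('end',toB(p));return p,R
def corner(th,al,r):
    t=np.radians(th);x,z=-r*np.cos(t),.037+r*np.sin(t);al=np.radians(al)
    return W(x-.011*np.cos(al),z-.011*np.sin(al))
E
python3 - <<'E'
from plan import *
print('jar',toB(onz('top',(180+284/3.8,125+440/3.8),.085)))
s=monitor.read_state();p=s['tool_pos']+[0,0,.003];R=Ro.from_rotvec(s['tcp_rot'])
tg=[];A=W(-.20,.20)
d=(R.inv()*O(0)).as_rotvec();print(np.degrees(d))
for k in range(1,12): f=k/11;tg.append((p+(A-p)*f,R*Ro.from_rotvec(d*f)))
B=W(-.195,.018)
for k in range(1,8): f=k/7;tg.append((A+(B-A)*f,O(55*f)))
rows(p,R,tg)
E
```

```text
jar (np.float64(0.05692577001614518), np.float64(0.12675330521460995), np.float64(0.08499999999999996))
[  0.40981784  -0.48659712 -89.98509218]
1 [-2, 24, -2] [0.0, -0.0, -8.2]
2 [-5, 23, -2] [0.1, -0.1, -8.2]
3 [-8, 22, -3] [0.0, -0.0, -8.1]
4 [-11, 21, -2] [0.1, -0.1, -8.2]
5 [-14, 19, -2] [-0.0, -0.0, -8.2]
6 [-17, 16, -2] [0.0, -0.1, -8.2]
7 [-19, 15, -3] [0.1, -0.0, -8.2]
8 [-20, 11, -2] [0.0, -0.1, -8.1]
9 [-22, 8, -2] [0.0, -0.0, -8.2]
10 [-23, 5, -2] [0.1, -0.0, -8.2]
11 [-24, 2, -2] [0.0, -0.1, -8.2]
12 [1, 0, 26] [0.0, 7.9, 0.0]
13 [-3, 0, 25] [0.0, 7.8, 0.0]
14 [-6, 0, 26] [0.0, 7.9, 0.0]
15 [-10, 0, 24] [0.0, 7.8, 0.0]
16 [-13, 0, 22] [0.0, 7.9, 0.0]
17 [-16, 0, 21] [-0.0, 7.9, 0.0]
18 [-19, 0, 18] [-0.0, 7.8, 0.0]
end (np.float64(-0.195361908760516), np.float64(-0.00010855642078253892), np.float64(0.01768031657002239))
```

jog_arm([
  {"travel":[-2,24,-2],"rot":[0,0,-8.2],"claw":255},
  {"travel":[-5,23,-2],"rot":[0,0,-8.2],"claw":255},
  {"travel":[-8,22,-3],"rot":[0,0,-8.1],"claw":255},
  {"travel":[-11,21,-2],"rot":[0,0,-8.2],"claw":255},
  {"travel":[-14,19,-2],"rot":[0,0,-8.2],"claw":255},
])

```text
time: 5.7
tool_pos: [0.5513, -0.0208, 0.1733]
tcp_rot: [-2.907, -1.188, 0.003]
wrist_force: [-0.3, -0.4, -0.6]
width: 0.003
grip_force: 0.0
```

jog_arm([
  {"travel":[-17,16,-2],"rot":[0,0,-8.2],"claw":255},
  {"travel":[-19,15,-3],"rot":[0,0,-8.2],"claw":255},
  {"travel":[-20,11,-2],"rot":[0,0,-8.1],"claw":255},
  {"travel":[-22,8,-2],"rot":[0,0,-8.2],"claw":255},
  {"travel":[-23,5,-2],"rot":[0.3,-0.4,-8.2],"claw":255},
])

```text
time: 6.2
tool_pos: [0.5491, -0.1382, 0.1842]
tcp_rot: [-2.308, -2.128, 0.016]
wrist_force: [0.5, -0.0, -0.3]
width: 0.003
grip_force: 0.0
```

jog_arm([
  {"travel":[-24,2,-2],"rot":[0,0,-8.2],"claw":255},
  {"travel":[1,0,26],"rot":[0,7.9,0],"claw":255},
  {"travel":[-3,0,25],"rot":[0,7.8,0],"claw":255},
  {"travel":[-6,0,26],"rot":[0,7.9,0],"claw":255},
  {"travel":[-10,0,24],"rot":[0,7.8,0],"claw":255},
])

```text
time: 6.7
tool_pos: [0.5495, -0.1592, 0.0831]
tcp_rot: [-1.853, -1.956, -0.515]
wrist_force: [0.4, 0.9, -0.6]
width: -0.003
grip_force: 0.0
```

jog_arm([
  {"travel":[-7,0,5],"rot":[0,7.9,0],"claw":255},
  {"travel":[-7,0,5],"rot":[0,7.9,0],"claw":255},
  {"travel":[-7,0,5],"rot":[0,7.8,0],"claw":255},
  {"travel":[0,0,0],"rot":[0,0,0],"claw":255},
  {"travel":[0,0,0],"rot":[0,0,0],"claw":255},
])

```text
time: 7.2
tool_pos: [0.5482, -0.1653, 0.0566]
tcp_rot: [-1.595, -1.676, -0.815]
wrist_force: [0.1, 0.6, 0.4]
width: -0.005
grip_force: 0.0
```

Run:
```python
from plan import *
snap('side','s4.png')
a=cv2.imread('pics/s4.png')[130:280,200:400];cv2.imwrite('pics/s4c.png',cv2.resize(a,None,fx=4,fy=4,interpolation=cv2.INTER_CUBIC))
s=monitor.read_state();R=Ro.from_rotvec(s['tcp_rot']);print(s['q'],toB(s['tool_pos']),(R.inv()*O(55)).as_rotvec(degrees=True),s['width'])
```

```text
[-0.7038776   0.66553493  1.67381635  0.62890927  1.57472777 -1.01680365] (np.float64(-0.20437977212257047), np.float64(0.005691531884605243), np.float64(0.05877284991987351)) [-0.25317861  0.35524019 -0.32793945] -0.0016603124568985138
```

View pics/s4c.png

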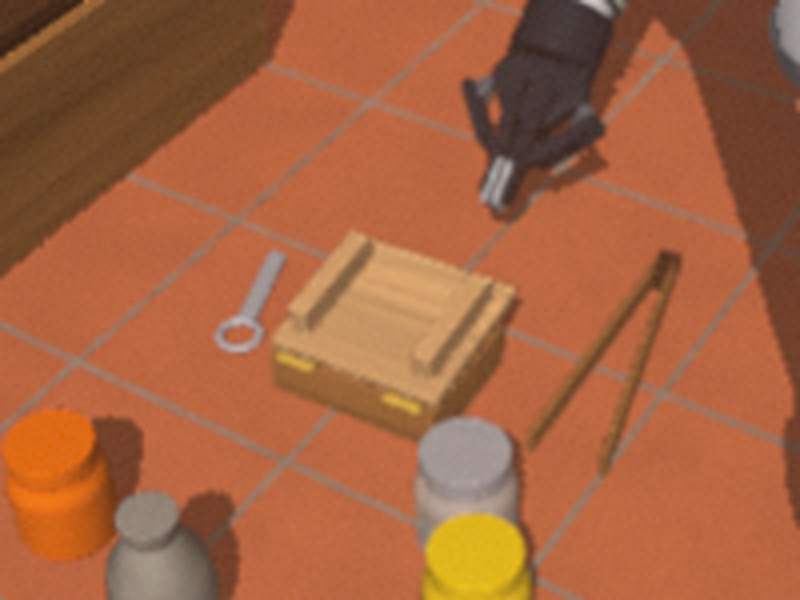

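The jar stands upright at crop (465,470), the leaf is shut, and the tilted, closed fingertips at (495,190) point at the lip. Next I plan the insertion and the arc.

Run:
```python
from plan import *
s=monitor.read_state();p=s['tool_pos'];R=Ro.from_rotvec(s['tcp_rot'])
q=W(-.195,.016);e=W(-.120,.016)
tg=[(p+(q-p)*k/3,O(55)) for k in(1,2,3)]+[(q+(e-q)*k/5,O(55)) for k in range(1,6)]+[(e,O(55))]*2
p,R=rows(p,R,tg)
tg=[]
for i in range(0,31):
    th=6*i; al=55 if th<=30 else max(0,55-55*(th-30)/72)
    r=.114 if th<60 else .114-.012*(th-60)/120
    tg.append((corner(th,al,r),O(al)))
rows(p,R,tg)
```

```text
1 [-10, 2, 11] [-0.3, 0.4, -0.3]
2 [-10, 2, 11] [0.0, -0.0, -0.0]
3 [-10, 2, 10] [0.0, -0.0, -0.0]
4 [9, 0, 13] [0.0, -0.0, -0.0]
5 [9, 0, 12] [0.0, -0.0, -0.0]
6 [8, 0, 12] [0.0, -0.0, -0.0]
7 [9, 0, 12] [0.0, -0.0, -0.0]
8 [8, 0, 13] [0.0, -0.0, -0.0]
9 [0, 0, 0] [0.0, -0.0, -0.0]
10 [0, 0, 0] [0.0, -0.0, -0.0]
end (np.float64(-0.11999383912889959), np.float64(-0.0002818563793492171), np.float64(0.01553499043832098))
1 [10, 0, -7] [0.0, -0.0, -0.0]
2 [10, 0, -7] [0.0, -0.0, -0.0]
3 [11, 0, -5] [0.0, -0.0, -0.0]
4 [11, 0, -4] [0.0, -0.0, -0.0]
5 [12, 0, -3] [0.0, -0.0, -0.0]
6 [11, 0, -2] [0.0, -0.0, -0.0]
7 [12, 0, -1] [0.0, -4.6, -0.0]
8 [12, 0, -1] [0.0, -4.6, -0.0]
9 [12, 0, -1] [0.0, -4.6, -0.0]
10 [12, 0, 0] [0.0, -4.6, -0.0]
11 [12, 0, 0] [0.0, -4.6, -0.0]
12 [12, 0, 1] [0.0, -4.5, -0.0]
13 [12, 0, 1] [0.0, -4.6, -0.0]
14 [11, 0, 1] [0.0, -4.6, -0.0]
15 [12, 0, 2] [0.0, -4.6, -0.1]
16 [11, 0, 1] [0.0, -4.6, 0.0]
17 [12, 0, 3] [0.0, -4.6, 0.0]
18 [11, 0, 2] [0.0, -4.5, 0.0]
19 [11, 0, 4] [0.0, -0.0, 0.0]
20 [10, 0, 4] [0.0, -0.0, 0.0]
21 [10, 0, 6] [0.0, -0.0, 0.0]
22 [9, 0, 7] [0.0, -0.0, 0.0]
23 [8, 0, 7] [0.0, -0.0, 0.0]
24 [8, 0, 8] [0.0, -0.0, 0.0]
25 [6, 0, 9] [0.0, -0.0, 0.0]
26 [6, 0, 10] [0.0, -0.0, 0.0]
27 [4, 0, 10] [0.0, -0.0, 0.0]
28 [3, 0, 10] [0.0, -0.0, 0.0]
29 [3, 0, 11] [0.0, -0.0, 0.0]
30 [1, 0, 11] [0.0, -0.0, 0.0]
31 [0, 0, 10] [0.0, -0.0, 0.0]
end (np.float64(0.09131543964388926), np.float64(-0.00034296821453327355), np.float64(0.03748211655474083))
```

jog_arm([
  {"travel":[-10,2,11],"rot":[-0.3,0.4,-0.3],"claw":255},
  {"travel":[-10,2,11],"rot":[0,0,0],"claw":255},
  {"travel":[-10,2,10],"rot":[0,0,0],"claw":255},
  {"travel":[9,0,13],"rot":[0,0,0],"claw":255},
  {"travel":[0,0,0],"rot":[0,0,0],"claw":255},
])

```text
time: 7.75
tool_pos: [0.5528, -0.1376, 0.0157]
tcp_rot: [-1.586, -1.678, -0.828]
wrist_force: [-0.3, 0.3, 0.7]
width: 0.001
grip_force: 0.0
```

jog_arm([
  {"travel":[9,0,12],"rot":[0,0,0],"claw":255},
  {"travel":[8,0,12],"rot":[0,0,0],"claw":255},
  {"travel":[9,0,12],"rot":[0,0,0],"claw":255},
  {"travel":[8,0,13],"rot":[0,0,0],"claw":255},
  {"travel":[0,0,0],"rot":[0,0,0],"claw":255},
])

```text
time: 8.25
tool_pos: [0.5495, -0.0784, 0.0158]
tcp_rot: [-1.587, -1.68, -0.828]
wrist_force: [-0.7, -0.3, 0.8]
width: 0.003
grip_force: 0.0
```

Run:
```python
from plan import *
s=monitor.read_state();R=Ro.from_rotvec(s['tcp_rot']);print(toB(s['tool_pos']),(R.inv()*O(55)).as_rotvec(degrees=True),s['wrist_force'])
```

```text
(np.float64(-0.11750325735625981), np.float64(0.0006243565176023565), np.float64(0.015754251706724766)) [-0.0797953  -0.15209376  0.00842925] [-0.66352127 -0.33587356  0.83177966]
```

jog_arm([
  {"travel":[8,0,-7],"rot":[0,0,0],"claw":255},
  {"travel":[10,0,-8],"rot":[0,0,0],"claw":255},
  {"travel":[11,0,-6],"rot":[0,0,0],"claw":255},
  {"travel":[11,0,-5],"rot":[0,0,0],"claw":255},
  {"travel":[12,0,-4],"rot":[0,0,0],"claw":255},
])

```text
time: 8.75
tool_pos: [0.5506, -0.0764, 0.0766]
tcp_rot: [-1.591, -1.681, -0.83]
wrist_force: [-0.2, 0.7, -5.1]
width: -0.001
grip_force: 1.5
```

Run:
```python
from plan import *
snap('side','s5.png')
a=cv2.imread('pics/s5.png')[130:280,200:400];cv2.imwrite('pics/s5c.png',cv2.resize(a,None,fx=4,fy=4,interpolation=cv2.INTER_CUBIC))
s=monitor.read_state();R=Ro.from_rotvec(s['tcp_rot']);print(toB(s['tool_pos']),(R.inv()*O(55)).as_rotvec(degrees=True),s['wrist_force'])
```

```text
(np.float64(-0.11522900817647563), np.float64(-0.0010981852352976477), np.float64(0.07870687457867874)) [ 0.14916103 -0.02811677  0.13159871] [-0.97582759 -0.41908414 -0.58717674]
```

View pics/s5c.png

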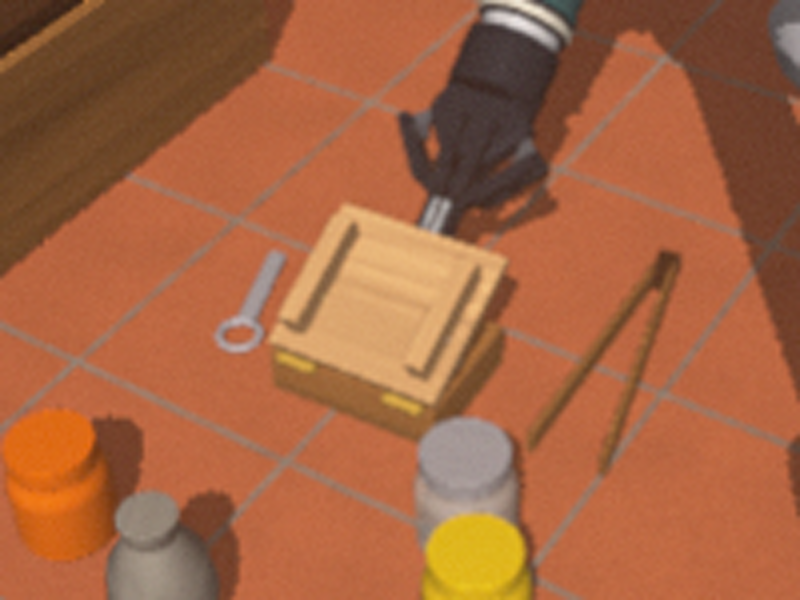

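The leaf is rising: its lip corner is at crop (505,262) and the fingers are underneath at (438,215). I'll replan from here with the contact slightly further in.

```bash
cat > arc.py <<'E'
import sys
from plan import *
s=monitor.read_state();p=s['tool_pos'];R=Ro.from_rotvec(s['tcp_rot']);th0,n=float(sys.argv[1]),int(sys.argv[2])
b=toB(p);print(b,(R.inv()*O(0)).as_rotvec(degrees=True),s['wrist_force'])
tg=[]
for i in range(n):
    th=th0+6*i; al=55 if th<=30 else max(0,55-55*(th-30)/72)
    r=.110-.010*max(0,th-60)/120
    tg.append((corner(th,al,r),O(al)))
rows(p,R,tg)
E
python3 arc.py 30 10
```

```text
(np.float64(-0.11522900817647563), np.float64(-0.0010981852352976477), np.float64(0.07870687457867874)) [ 2.00698097e-01 -5.50280598e+01  4.97445261e-02] [-0.97582759 -0.41908414 -0.58717674]
1 [11, -1, 9] [0.1, -0.0, 0.1]
2 [12, 0, -2] [0.1, -4.6, 0.0]
3 [11, 0, -1] [-0.0, -4.6, 0.0]
4 [12, 0, 0] [-0.0, -4.6, 0.0]
5 [12, 0, -1] [-0.0, -4.6, 0.0]
6 [11, 0, 0] [-0.0, -4.5, 0.0]
7 [12, 0, 1] [-0.0, -4.6, 0.0]
8 [11, 0, 1] [-0.0, -4.6, 0.0]
9 [11, 0, 1] [-0.0, -4.6, 0.1]
10 [11, 0, 1] [-0.0, -4.6, -0.0]
end (np.float64(-0.02232900734214695), np.float64(-3.843266586309681e-05), np.float64(0.14209124652837568))
```

jog_arm([
  {"travel":[9,-1,7],"rot":[0,0,0],"claw":255},
  {"travel":[12,0,-1],"rot":[0,-4.6,0],"claw":255},
  {"travel":[11,0,-1],"rot":[0,-4.6,0],"claw":255},
  {"travel":[12,0,0],"rot":[0,-4.6,0],"claw":255},
  {"travel":[12,0,0],"rot":[0,-4.6,0],"claw":255},
])

```text
time: 9.3
tool_pos: [0.5466, -0.0353, 0.1154]
tcp_rot: [-1.799, -1.9, -0.594]
wrist_force: [-1.4, -2.7, -1.5]
width: -0.001
grip_force: 1.4
```

jog_arm([
  {"travel":[12,0,0],"rot":[0,-4.5,0],"claw":255},
  {"travel":[12,0,1],"rot":[0,-4.6,0],"claw":255},
  {"travel":[11,0,1],"rot":[0,-4.6,0],"claw":255},
  {"travel":[11,0,1],"rot":[0,-4.6,0],"claw":255},
  {"travel":[11,0,1],"rot":[0,-4.6,0],"claw":255},
])

```text
time: 9.8
tool_pos: [0.5439, 0.0167, 0.1389]
tcp_rot: [-2.035, -2.15, -0.245]
wrist_force: [-0.2, -3.2, -1.8]
width: -0.001
grip_force: 1.3
```

```bash
python3 arc.py 90 16
```

```text
(np.float64(-0.02224824781592384), np.float64(0.0009017827804901397), np.float64(0.13890666626429732)) [  0.12964315 -13.59064059  -0.05130688] [-0.2342711  -3.22739853 -1.80194266]
1 [12, 1, -1] [0.1, -4.4, -0.0]
2 [11, 0, 2] [0.0, -4.6, -0.0]
3 [11, 0, 2] [0.0, -4.6, -0.0]
4 [10, 0, 4] [0.0, 0.0, -0.0]
5 [10, 0, 4] [0.0, 0.0, -0.0]
6 [10, 0, 5] [0.0, 0.0, -0.0]
7 [9, 0, 7] [0.0, 0.0, -0.0]
8 [8, 0, 7] [0.0, 0.0, -0.0]
9 [7, 0, 8] [0.0, 0.0, -0.0]
10 [7, 0, 9] [0.0, 0.0, -0.0]
11 [5, 0, 9] [0.0, 0.0, -0.0]
12 [5, 0, 10] [0.0, 0.0, -0.0]
13 [3, 0, 10] [0.0, 0.0, -0.0]
14 [2, 0, 10] [0.0, 0.0, -0.0]
15 [1, 0, 11] [0.0, 0.0, -0.0]
16 [1, 0, 10] [0.0, 0.0, -0.0]
end (np.float64(0.08946564855645764), np.float64(-0.00022930024357769557), np.float64(0.03735737452411758))
```

jog_arm([
  {"travel":[12,0,0],"rot":[0,-4.5,0],"claw":255},
  {"travel":[11,0,2],"rot":[0,-4.5,0],"claw":255},
  {"travel":[11,0,2],"rot":[0,-4.5,0],"claw":255},
  {"travel":[10,0,4],"rot":[0,0,0],"claw":255},
  {"travel":[10,0,4],"rot":[0,0,0],"claw":255},
])

```text
time: 10.3
tool_pos: [0.5406, 0.0717, 0.1314]
tcp_rot: [-2.155, -2.28, -0.008]
wrist_force: [0.8, -1.7, 1.4]
width: 0.001
grip_force: 0.9
```

jog_arm([
  {"travel":[10,0,5],"rot":[0,0,0],"claw":255},
  {"travel":[9,0,7],"rot":[0,0,0],"claw":255},
  {"travel":[8,0,7],"rot":[0,0,0],"claw":255},
  {"travel":[7,0,8],"rot":[0,0,0],"claw":255},
  {"travel":[7,0,9],"rot":[0,0,0],"claw":255},
])

```text
time: 10.8
tool_pos: [0.5389, 0.1116, 0.0947]
tcp_rot: [-2.158, -2.278, -0.006]
wrist_force: [1.1, -0.9, 1.0]
width: -0.002
grip_force: 0.7
```

jog_arm([
  {"travel":[5,0,9],"rot":[0,0,0],"claw":255},
  {"travel":[5,0,10],"rot":[0,0,0],"claw":255},
  {"travel":[3,0,10],"rot":[0,0,0],"claw":255},
  {"travel":[2,0,8],"rot":[0,0,0],"claw":255},
  {"travel":[0,0,0],"rot":[0,0,0],"claw":255},
])

```text
time: 11.3
tool_pos: [0.5367, 0.1264, 0.0568]
tcp_rot: [-2.156, -2.278, -0.002]
wrist_force: [-0.3, -0.5, 0.6]
width: 0.001
grip_force: 0.0
```

```bash
python3 arc.py 180 1
```

```text
(np.float64(0.08763267901522966), np.float64(0.0019871232285330535), np.float64(0.056789687758291366)) [-0.14677316 -0.24681845 -0.03515915] [-0.32332035 -0.54777618  0.55644166]
1 [1, 2, 20] [-0.1, -0.2, -0.0]
end (np.float64(0.0887176245474462), np.float64(3.7717854222522936e-05), np.float64(0.036789119969382666))
```

jog_arm([
  {"travel":[2,0,8],"rot":[0,0,0],"claw":255},
  {"travel":[0,0,6],"rot":[0,0,0],"claw":255},
  {"travel":[0,0,4],"rot":[0,0,0],"claw":255},
  {"travel":[0,0,2],"rot":[0,0,0],"claw":255},
  {"travel":[0,0,0],"rot":[0,0,0],"claw":255},
])

```text
time: 11.8
tool_pos: [0.5378, 0.1284, 0.0383]
tcp_rot: [-2.157, -2.279, -0.005]
wrist_force: [-0.1, 0.6, 0.4]
width: 0.002
grip_force: 0.0
```

jog_arm([
  {"travel":[0,0,1],"rot":[0,0,0],"claw":255},
  {"travel":[0,0,0.5],"rot":[0,0,0],"claw":255},
  {"travel":[0,0,0],"rot":[0,0,0],"claw":255},
  {"travel":[0,0,0],"rot":[0,0,0],"claw":255},
  {"travel":[0,0,0],"rot":[0,0,0],"claw":255},
])

```text
time: 12.3
tool_pos: [0.5381, 0.1286, 0.0373]
tcp_rot: [-2.158, -2.279, -0.006]
wrist_force: [-0.4, 0.5, -0.5]
width: 0.004
grip_force: 0.0
```

jog_arm([
  {"travel":[0,0,1],"rot":[0,0,0],"claw":255},
  {"travel":[0,0,1],"rot":[0,0,0],"claw":255},
  {"travel":[0,0,0],"rot":[0,0,0],"claw":255},
  {"travel":[0,0,0],"rot":[0,0,0],"claw":255},
  {"travel":[0,0,0],"rot":[0,0,0],"claw":255},
])

```text
time: 12.8
tool_pos: [0.5382, 0.1286, 0.036]
tcp_rot: [-2.158, -2.279, -0.006]
wrist_force: [-2.5, 0.3, 6.1]
width: -0.002
grip_force: 3.1
```

Run:
```python
from plan import *
snap('side','s6.png')
a=cv2.imread('pics/s6.png')[130:280,200:400];cv2.imwrite('pics/s6c.png',cv2.resize(a,None,fx=4,fy=4,interpolation=cv2.INTER_CUBIC))
```

```text
(no output)
```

View pics/s6c.png

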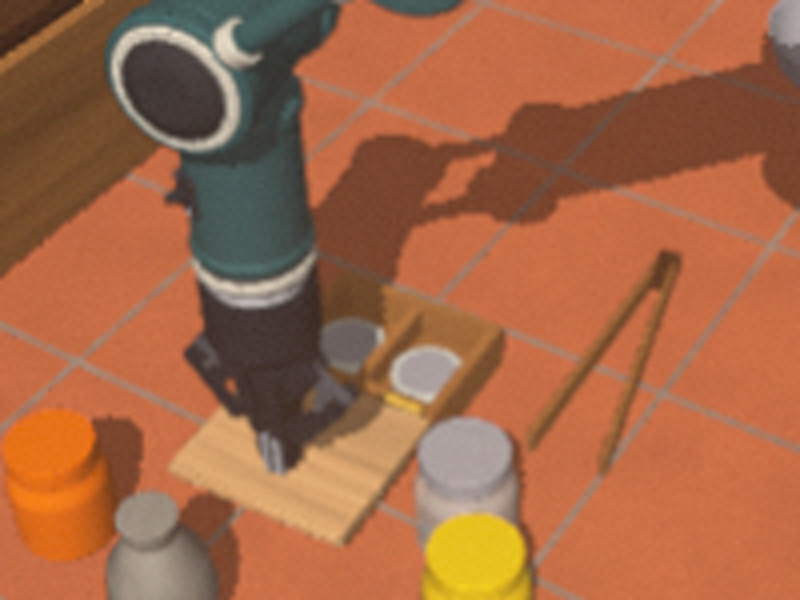

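The leaf is flat, with its far corners at crop (170,467) and (345,543). The jar stands clear at (467,470). I'll press a little more to seat the leaf, then retreat.

jog_arm([
  {"travel":[0,0,1],"rot":[0,0,0],"claw":255},
  {"travel":[0,0,0],"rot":[0,0,0],"claw":255},
  {"travel":[0,0,1],"rot":[0,0,0],"claw":255},
  {"travel":[0,0,0],"rot":[0,0,0],"claw":255},
  {"travel":[0,0,0],"rot":[0,0,0],"claw":255},
])

```text
time: 13.35
tool_pos: [0.5383, 0.1286, 0.0359]
tcp_rot: [-2.157, -2.28, -0.005]
wrist_force: [-7.2, -2.3, 18.9]
width: 0.001
grip_force: 9.5
```

jog_arm([
  {"travel":[0,0,-5],"rot":[0,0,0],"claw":255},
  {"travel":[0,0,-20],"rot":[0,0,0],"claw":255},
  {"travel":[0,0,-45],"rot":[0,0,0],"claw":255},
  {"travel":[0,0,-45],"rot":[0,0,0],"claw":255},
  {"travel":[0,0,-45],"rot":[0,0,0],"claw":255},
])

```text
time: 13.85
tool_pos: [0.5375, 0.1277, 0.1943]
tcp_rot: [-2.157, -2.279, -0.005]
wrist_force: [0.5, -0.7, 0.6]
width: -0.002
grip_force: 0.0
```

jog_arm([
  {"travel":[-30,0,-20],"rot":[0,0,0],"claw":255},
  {"travel":[-40,0,0],"rot":[0,0,0],"claw":255},
  {"travel":[-40,0,0],"rot":[0,0,0],"claw":255},
  {"travel":[0,0,0],"rot":[0,0,0],"claw":255},
  {"travel":[0,0,0],"rot":[0,0,0],"claw":255},
])

```text
time: 14.35
tool_pos: [0.5439, 0.0173, 0.2124]
tcp_rot: [-2.16, -2.276, -0.006]
wrist_force: [0.5, 0.6, -0.0]
width: 0.006
grip_force: 0.0
```

Run:
```python
from plan import *
snap('side','s7.png')
a=cv2.imread('pics/s7.png')[130:280,200:400];cv2.imwrite('pics/s7c.png',cv2.resize(a,None,fx=4,fy=4,interpolation=cv2.INTER_CUBIC))
```

```text
(no output)
```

View pics/s7c.png

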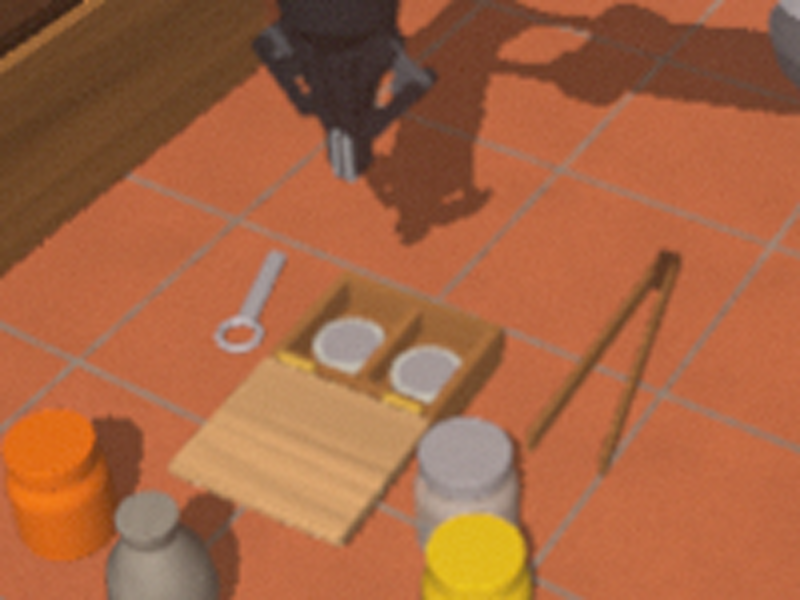

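The leaf lies flat, with corners at (170,467) and (345,543). The jar is upright at (467,470), the bystanders in view have not moved, and the arm is clear. Handing in.

```bash
python3 -c "
from workcell import workorder
print(workorder.finish_job())"
```

```text
the job is handed in; nothing more can be done
None
```

The board is open and the job is handed in at about 14 s of the 51 s allowed: the leaf lies flat on its stop, the jar stands upright about 127 mm along the spine (107 mm needed), the other things in the last picture are where they were, and the arm is clear; no verdict was returned.

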